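# Move the seasoning jars to the new rack in reverse order

## Robot

A 6-joint arm with a two-finger parallel gripper is mounted at the origin on a cart in front of the work surface, level with it; the furniture and walls round the work are solid. World frame = base frame: x ahead of the robot, y to its left, z up, the work surface at z = 0. Lengths are in m, angles in rad, forces in N, time in s.
With the tool pointing down it reaches from about 0.35 to 0.85 m from the base axis. Payload 8.1 kg.
Tool frame: the origin (TCP) lies between the finger pads; the fingertips stand 11 mm ahead of it and the grasp point (between the pads) lies 8 mm behind it (robot.tips_ahead is the distance from the TCP to the fingertips, in m); z points along the fingers, y is the line along which they close (so a half turn about z gives the same grasp; the last joint's range is limited). The gripper opens to 93 mm and grips with 3 to 60 N. Pads are 15 mm wide; open, the fingers measure 128 mm over their backs; the gripper's body (75 mm by 188 mm) begins 65 mm behind the grasp point.
Start: joints at [1.206, 0.13, 1.488, -0, 1.523, -0.085], TCP at [0.166, 0.577, 0.193] pointing down, gripper open.
Joint ranges: [-2.96, 2.96], [-0.89, 2.26], [0.02, 2.5], [-1.34, 4.48], [0, 2.73], [-2.66, 2.66]. Speed limits (rad/s): [2.39, 2.39, 2.79, 3.14, 3.14, 3.14].

## Interface

Orientations are given as a rotation vector (axis times angle).
In Python, from plant import robot gives the robot as it stands. The module is installed in compiled form; this text tells all that it offers.
- The arm moves only by the tool move_arm, never from a script. Its argument "deltas" is one flat list of numbers, 7 for each row, row after row: the shift along the tool's x, y, z in m, then the turn, a rotation vector about the tool's x, y, z in rad, then the opening, from 0 (shut) to 1 (fully open). A call has 1 to 12 rows; each row is the pose to reach, as a shift and turn from the pose commanded when the call began, along the tool's axes at that moment; what a row does not reach only later rows make up. A row lasts 1/8 s, in which the tool goes at most 62.5 mm and 10.7 degrees, less where a joint would pass 70% of its speed; a pose out of reach is approached as far as the arm can. A call with a gripper value outside its range is refused whole. The fingers move at their own pace and stop on an object; "squeeze" is the grip in N (left out, the last holds). Time passes only in rows, so rows that repeat a pose let the fingers close. It gives the time, the measured TCP pose, the force, the opening and the grip force at its end, in the units of the state.
- robot.read_state(): the state, without advancing time (a new reading comes with each control period).
- robot.read_camera(name): name is "side" or "top" or "wrist"; returns (picture, depth): 384x512x3 uint8, red, green, blue; 384x512 float32, m along the optical axis (not along the pixel's ray), 0 where there is no reading.
- robot.camera_model(name): a dict with "K" (3x3 intrinsics, pixels), "R" (3x3) and "t" (3): a world point X has camera coordinates R X + t; the wrist camera has in their place "tool_from_camera" (4x4, takes a point from camera to tool coordinates, whose origin is the TCP and whose axes are the flange's). Camera axes: x right, y down, z forward; pixel columns grow to the right and rows downward; lengths in m; the calibration is good to about 2 mm. The wrist camera is an equidistant fisheye: a pixel r from the principal point sees the ray r / f radians off the axis. A picture is of the moment at which its call begins: read the wrist's pose just before it. camera_model takes no time and is no camera call.
- robot.close_job(): hands the job in; it is judged then, once.
Trained networks look in the newest picture that a camera, given by its name, has taken for a name from the list of things; names that differ only in an ending like _2 or _b are one class to them, and where a whole thing is asked for, a point or a joint stands for the part that bears it (a point fixed in the world has none). Each returns a list of dicts, best first, with "confidence" (0 to 1); they miss things now and then, are a little off and sometimes report something else, mostly with a low value. They report only what shows in the picture. A call takes as long as a camera call.
- robot.recognise(camera, label): "uv" ([column, row] in pixels, amid what is visible of it).
The state is a dict: "t": time; "q": joint angles; "dq": joint speeds; "joint_torque": joint torques, N m; "tool_pos": TCP position; "orientation": TCP orientation; "force": force on the tool from outside, world axes, zero at the start; "wrist_torque": the same for the moment, N m; "opening": finger opening in m; "gripper_force": force on a finger pad.
Only numpy, scipy, OpenCV 4.12 (cv2) and the standard library are available. Lean on these libraries where they do the work, as an engineer would, in place of code of your own. Each camera call takes 0.05 s, during which the arm holds its last target. There are 200 camera calls.

## Task

Move the four seasoning jars from the old metal rack into the empty wooden rack, one to a compartment and in reverse order: the jar that now stands furthest left in the old rack goes into the rightmost compartment, the next into the second from the right, and so on (left and right as seen from the robot). Keep the jars upright throughout and leave each one standing flat on the floor of its compartment.

Things in the scene. Friction and masses are not known exactly. Their poses are not given: they have to be found in the camera images.
- squat_jar_mid (a point): Loose seasoning jar: the shortest jar, squat, with a low wide flat lid; 76 mm high, 44 mm in diameter, round. This point lies on its axis half-way up, 38 mm above its underside; z is the jar's axis, pointing up. Grip its sides between 12 mm and 56 mm above its underside. Starts upright in a cup of the old rack; about 0.1 kg.
- gold_jar_mid (a point): Loose seasoning jar: the second shortest jar, straight-sided, with a thin flat metal-coloured screw lid hardly wider than the body; 96 mm high, 42 mm in diameter, round. This point lies on its axis half-way up, 48 mm above its underside; z is the jar's axis, pointing up. Grip its sides between 12 mm and 90 mm above its underside. Starts upright in a cup of the old rack; about 0.1 kg.
- white_cap_jar_mid (a point): Loose seasoning jar: the second tallest, slim, with a very long plain white cap that makes up its upper part; 118 mm high, 41 mm in diameter, round. This point lies on its axis half-way up, 59 mm above its underside; z is the jar's axis, pointing up. Grip its sides between 12 mm and 70 mm above its underside. Starts upright in a cup of the old rack; about 0.1 kg.
- tall_jar_mid (a point): Loose seasoning jar: the tallest jar, with a long ribbed dark lid; 130 mm high, 47 mm in diameter, round. This point lies on its axis half-way up, 65 mm above its underside; z is the jar's axis, pointing up. Grip its sides between 12 mm and 100 mm above its underside. Starts upright in a cup of the old rack; about 0.1 kg.
- squat_cup: Fixed square metal cup of the old rack in which the squat jar stands at the start: it keeps that jar's place in the row. 68 mm square, open above, walls 3 mm; rim 20 mm, inner floor 9 mm above the worktop. Origin at the centre of its underside, 4 mm above the worktop. The four cups look alike; their order in the row varies.
- gold_cup: Fixed square metal cup of the old rack in which the gold jar stands at the start: it keeps that jar's place in the row. 68 mm square, open above, walls 3 mm; rim 20 mm, inner floor 9 mm above the worktop. Origin at the centre of its underside, 4 mm above the worktop. The four cups look alike; their order in the row varies.
- white_cap_cup: Fixed square metal cup of the old rack in which the white cap jar stands at the start: it keeps that jar's place in the row. 68 mm square, open above, walls 3 mm; rim 20 mm, inner floor 9 mm above the worktop. Origin at the centre of its underside, 4 mm above the worktop. The four cups look alike; their order in the row varies.
- tall_cup: Fixed square metal cup of the old rack in which the tall jar stands at the start: it keeps that jar's place in the row. 68 mm square, open above, walls 3 mm; rim 20 mm, inner floor 9 mm above the worktop. Origin at the centre of its underside, 4 mm above the worktop. The four cups look alike; their order in the row varies.
- old_rack: The old rack, fixed: dark steel strip 78 x 292 mm, 6 mm thick, carrying the four metal cups in a row. Origin at its centre on the worktop; y runs along the row, roughly to the robot's left, z up. Cup centres at y = +105, +35, -35, -105 mm, x = 0. Stands left or right of the new rack, turned up to 15 degrees.
- new_rack: The empty new rack, fixed: light wood, 84 x 293 mm, with end boards 34 mm high and 8 mm thick. Origin at its centre on the worktop; y runs along the row, roughly to the robot's left, z up. Four compartments centred at y = +105, +35, -35, -105 mm, x = 0: 64 mm square inside, walls up to 21 mm, floor 9 mm above the worktop. Stands left or right of the old rack, turned up to 15 degrees.

How it is judged:
By the outcome, as a careful person would: the job done as asked, in the order asked, and still so for the second after the job is handed in, with the robot touching nothing.
It also fails if it takes over 112 s, if anything falls off the work surface, if the arm or the gripper's body presses on something with over 40 N, if the wrist force passes 120 N, or if a joint passes its speed limit or range.

## Working session

There is one attempt and no reset: what is moved stays moved. The work goes in short steps, Python scripts to look and compute and a tool call to move; the robot and the scene stay as the last step left them, time stands still between calls to the robot, and variables do not carry over. Pictures are saved under pics/ and viewed, at most 14 in all, crops included, and the job is handed in when it is done.

Besides the shell and the picture viewer there is one more tool, called after ">>>" as name(argument=value, ...) on one line, values as JSON. move_arm: Moves the arm, as the interface text tells. Its arguments: {"type":"object","properties":{"deltas":{"type":"array","items":{"type":"number"}},"squeeze":{"type":"number"}},"required":["deltas"]}

```bash
mkdir -p pics
cat > h.py <<'E'
import numpy as np, cv2
from scipy.spatial.transform import Rotation as Rn
from plant import robot
def cloud(name):
    im,d=robot.read_camera(name); m=robot.camera_model(name)
    K,R,t=[np.array(m[k]) for k in("K","R","t")]
    v,u=np.mgrid[:384,:512]
    c=np.stack([(u-K[0,2])/K[0,0]*d,(v-K[1,2])/K[1,1]*d,d],-1)
    P=(c-t)@R; P[d==0]=np.nan
    return im,P
E
python3 - <<'E'
from h import *
s=robot.read_state(); print(s['t'],s['tool_pos'],Rn.from_rotvec(s['orientation']).as_matrix().round(3).tolist(),s['opening'])
ims=[]
for n in("top","side"):
    im,P=cloud(n); np.save(n+'.npy',P); cv2.imwrite(n+'_im.png',im[...,::-1]); ims.append(im)
    for l in("squat_jar_mid","gold_jar_mid","white_cap_jar_mid","tall_jar_mid","old_rack","new_rack"):
        for r in robot.recognise(n,l)[:2]:
            u,v=np.round(r['uv']).astype(int); print(n,l,round(r['confidence'],2),u,v,P[v,u].round(3))
cv2.imwrite('pics/a.png',cv2.resize(np.vstack(ims)[...,::-1],None,fx=.78,fy=.78)); cv2.imwrite('pics/top.png',ims[0][...,::-1])
cv2.imwrite('pics/side.png',ims[1][...,::-1])
E
```

```text
0.0 [0.16548696 0.57609343 0.19181046] [[-0.961, 0.276, -0.001], [0.276, 0.961, -0.002], [0.0, -0.002, -1.0]] 0.09274854895006135
top squat_jar_mid 0.8 305 190 [ 0.56  -0.085  0.081]
top gold_jar_mid 0.8 359 187 [ 0.568 -0.217  0.099]
top white_cap_jar_mid 0.79 280 189 [ 0.556 -0.02   0.123]
top white_cap_jar_mid 0.73 360 187 [ 0.568 -0.219  0.103]
top tall_jar_mid 0.56 335 185 [ 0.568 -0.151  0.137]
top old_rack 0.59 272 206 [ 0.521 -0.004  0.006]
top new_rack 0.57 173 201 [0.527 0.268 0.017]
side squat_jar_mid 0.55 215 172 [ 0.575 -0.078  0.08 ]
side gold_jar_mid 0.82 186 143 [ 0.584 -0.214  0.091]
side white_cap_jar_mid 0.73 229 183 [ 0.571 -0.015  0.092]
side tall_jar_mid 0.86 198 153 [ 0.58  -0.155  0.099]
side old_rack 0.63 219 198 [ 0.596 -0.037  0.003]
side new_rack 0.86 300 255 [0.536 0.264 0.017]
```

View pics/top.png

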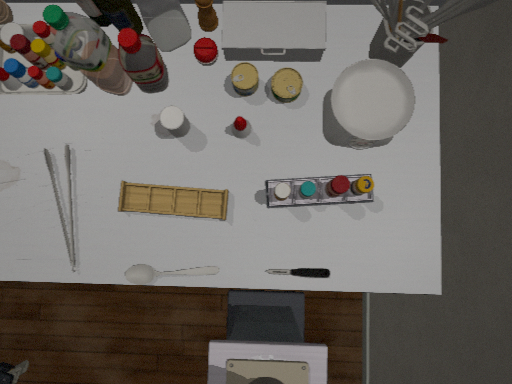

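View pics/side.png

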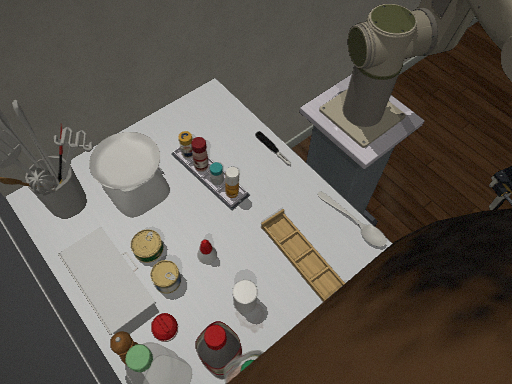

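The top view shows the old metal rack at right (px 266-373, 175-207), from left: white-cap, squat (teal), tall (dark red), gold. The empty wooden rack is at left (px 119-228, 182-219). The side view agrees.

Run:
```python
from h import *
for n in("top","side"):
    P=np.load(n+'.npy'); im=cv2.imread(n+'_im.png')
    x,y,z=P[...,0],P[...,1],P[...,2]
    def rect(nm,m):
        m=cv2.morphologyEx(m.astype(np.uint8),cv2.MORPH_CLOSE,np.ones((3,3)))
        k,l,st,_=cv2.connectedComponentsWithStats(m); i=1+np.argmax(st[1:,4]); q=P[l==i][:,:2]; q=q[np.isfinite(q).all(1)]
        (c,wh,a)=cv2.minAreaRect((q*1000).astype(np.float32)); print(n,nm,np.round(c,1),np.round(wh,1),round(a,1),len(q))
    rect('new',(x>.44)&(x<.63)&(y>.08)&(y<.46)&(z>.008)&(z<.05))
    rect('old',(x>.44)&(x<.66)&(y>-.30)&(y<.06)&(z>.005)&(z<.03))
    # table height
    print('table',np.nanmedian(z[(x>.4)&(x<.48)&(y>-.1)&(y<.1)]))
    for nm,yy,h,r in(("white",-.02,.127,.0205),("squat",-.085,.085,.022),("tall",-.15,.139,.0235),("gold",-.217,.105,.021)):
        m=(abs(y-yy)<.04)&(abs(x-.563)<.05)&(abs(z-h)<.010)
        q=P[m]; (c,rr)=cv2.minEnclosingCircle((q[:,:2]*1000).astype(np.float32)) if len(q) else ((0,0),0)
        print(n,nm,len(q),np.round(c,1),round(rr,1),np.median(q,0).round(4),)
    # tall obstacles
    for h in(.1,.15,.2,.25):
        m=(z>h)&(x>.25)&(x<.72)&(y>-.4)&(y<.45); print(h,m.sum(), P[m].min(0).round(2) if m.any() else '',P[m].max(0).round(2) if m.any() else '')
```

```text
top new [529.7 267.7] [292.6  83.3] 86.8 3085
top old [ 568.6 -129.8] [ 81.6 292.9] 4.4 1771
table -0.0006420566025293231
top white 204 [553.8 -23.8] 19.8 [ 0.5535 -0.0242  0.1236]
top squat 180 [564.3 -91. ] 19.6 [ 0.5647 -0.0903  0.0813]
top tall 267 [ 570.9 -162.9] 22.4 [ 0.5704 -0.1628  0.1352]
top gold 222 [ 576.8 -231.4] 20.8 [ 0.5761 -0.2306  0.1024]
0.1 1501 [ 0.53 -0.32  0.1 ] [ 0.72 -0.    0.16]
0.15 169 [ 0.67 -0.32  0.15] [ 0.72 -0.15  0.16]
0.2 0  
0.25 0  
side new [528.7 261.7] [282.9  82.1] 87.3 2645
side old [ 568.7 -125.1] [ 78.1 289.9] 5.5 1056
table -0.0011006706804063487
side white 132 [553.1 -22.9] 20.1 [ 0.5538 -0.022   0.1231]
side squat 116 [563.9 -90.3] 19.8 [ 0.5635 -0.0908  0.0802]
side tall 150 [ 569.9 -162.2] 23.4 [ 0.5706 -0.1622  0.1345]
side gold 126 [ 576.2 -232.7] 23.0 [ 0.575  -0.23    0.1015]
0.1 1055 [ 0.53 -0.32  0.1 ] [ 0.72 -0.    0.16]
0.15 98 [ 0.67 -0.32  0.15] [ 0.72 -0.15  0.16]
0.2 0  
0.25 0
```

Run:
```python
from h import *
P=np.vstack([np.load(n+'.npy').reshape(-1,3) for n in("top","side")]); P=P[np.isfinite(P).all(1)]
b=P[(P[:,2]>.11)&(P[:,0]>.62)&(P[:,0]<.95)&(P[:,1]>-.45)&(P[:,1]<-.08)]
print('bowl',b.min(0).round(3),b.max(0).round(3), np.percentile(b[:,2],[50,90,99]).round(3))
for y in np.arange(-.30,-.1,.02):
    m=abs(b[:,1]-y)<.01
    if m.any(): print(round(y,2),b[m,0].min().round(3))
c=P[(P[:,2]>.02)&(P[:,0]>.40)&(P[:,0]<.74)&(P[:,1]>.0)&(P[:,1]<.45)]
for z0 in(.02,.05,.09):
    q=c[c[:,2]>z0]; H,xe,ye=np.histogram2d(q[:,0],q[:,1],[np.arange(.40,.76,.03),np.arange(0,.46,.03)]); print(z0);print((H>0).astype(int))
# new rack compartment floor and walls
a=np.deg2rad(-3.); c0=np.array([.529,.266]); T=np.load('top.npy').reshape(-1,3); T=T[np.isfinite(T).all(1)]
for yl in(.105,.035,-.035,-.105):
    R=np.array([[np.cos(a),-np.sin(a)],[np.sin(a),np.cos(a)]]); ctr=c0+R@[0,yl]
    m=np.abs((T[:,:2]-ctr)@R).max(1)<.022; print(yl,ctr.round(3),np.median(T[m,2]).round(4))
```

```text
bowl [ 0.674 -0.441  0.11 ] [ 0.95  -0.133  0.334] [0.141 0.28  0.31 ]
-0.3 0.693
-0.28 0.683
-0.26 0.676
-0.24 0.675
-0.22 0.674
-0.2 0.677
-0.18 0.686
-0.16 0.7
-0.14 0.723
0.02
[[0 0 0 0 0 0 0 0 0 0 0 0 0 0 0]
 [0 0 0 0 0 0 0 0 0 0 0 0 0 0 0]
 [0 0 0 0 1 1 1 1 1 0 0 0 0 0 0]
 [0 0 0 0 1 1 1 1 1 1 1 1 1 1 0]
 [1 0 0 1 1 0 1 0 1 0 0 1 0 1 0]
 [1 0 0 1 1 1 1 1 1 1 1 1 1 1 0]
 [1 0 0 0 0 0 0 0 0 0 0 0 0 0 0]
 [0 0 0 0 0 0 0 0 0 0 0 0 0 0 0]
 [0 0 0 0 0 0 0 0 0 0 0 0 0 0 0]
 [0 0 0 0 0 0 0 0 0 0 0 0 0 0 0]
 [0 0 1 1 0 0 0 1 1 1 0 0 0 0 0]]
0.05
[[0 0 0 0 0 0 0 0 0 0 0 0 0 0 0]
 [0 0 0 0 0 0 0 0 0 0 0 0 0 0 0]
 [0 0 0 0 0 0 0 0 0 0 0 0 0 0 0]
 [0 0 0 0 0 0 0 0 0 0 0 0 0 0 0]
 [0 0 0 0 0 0 0 0 0 0 0 0 0 0 0]
 [0 0 0 0 0 0 0 0 0 0 0 0 0 0 0]
 [0 0 0 0 0 0 0 0 0 0 0 0 0 0 0]
 [0 0 0 0 0 0 0 0 0 0 0 0 0 0 0]
 [0 0 0 0 0 0 0 0 0 0 0 0 0 0 0]
 [0 0 0 0 0 0 0 0 0 0 0 0 0 0 0]
 [0 0 1 1 0 0 0 1 1 1 0 0 0 0 0]]
0.09
[[0 0 0 0 0 0 0 0 0 0 0 0 0 0 0]
 [0 0 0 0 0 0 0 0 0 0 0 0 0 0 0]
 [0 0 0 0 0 0 0 0 0 0 0 0 0 0 0]
 [0 0 0 0 0 0 0 0 0 0 0 0 0 0 0]
 [0 0 0 0 0 0 0 0 0 0 0 0 0 0 0]
 [0 0 0 0 0 0 0 0 0 0 0 0 0 0 0]
 [0 0 0 0 0 0 0 0 0 0 0 0 0 0 0]
 [0 0 0 0 0 0 0 0 0 0 0 0 0 0 0]
 [0 0 0 0 0 0 0 0 0 0 0 0 0 0 0]
 [0 0 0 0 0 0 0 0 0 0 0 0 0 0 0]
 [0 0 0 1 0 0 0 1 1 1 0 0 0 0 0]]
0.105 [0.534 0.371] 0.0084
0.035 [0.531 0.301] 0.0083
-0.035 [0.527 0.231] 0.0085
-0.105 [0.524 0.161] 0.0083
```

```bash
cat >> h.py <<'E'
def plan(*wps):
    """wps: (x,y,z,yaw_deg of tool y,rows); prints cumulative tool-frame deltas from the present pose"""
    s=robot.read_state(); p=np.array(s['tool_pos']); R=Rn.from_rotvec(s['orientation']); M=R.as_matrix()
    y0=np.degrees(np.arctan2(M[1,1],M[0,1])); print('t',round(s['t'],2),'pos',p.round(4),'yaw',round(y0,1),'open',round(s['opening'],4),'F',np.round(s['force'],1))
    q,yw=p,y0
    for x,y,z,yaw,n in wps:
        for k in range(1,n+1):
            f=k/n; pp=q+f*(np.array([x,y,z])-q); ya=np.radians(yw+f*(yaw-yw)); c,sn=np.cos(ya),np.sin(ya)
            T=np.array([[sn,c,0],[-c,sn,0],[0,0,-1]]); 
            T=np.column_stack([np.cross([c,sn,0],[0,0,-1]),[c,sn,0],[0,0,-1]])
            r=(R.inv()*Rn.from_matrix(T)).as_rotvec()
            print(', '.join('%.4g'%v for v in [*np.round(M.T@(pp-p),4),*np.round(r,3)]))
        q,yw=np.array([x,y,z]),yaw
E
python3 -c "
from h import *
plan((.5538,-.0233,.21,5,12))"
```

```text
t 0.7 pos [0.1657 0.5767 0.1929] yaw 74.0 open 0.0929 F [ 0.6 -0.7 -0.3]
-0.0449, -0.0391, -0.0014, 0, -0, 0.1
-0.0898, -0.0782, -0.0029, 0, -0, 0.201
-0.1347, -0.1174, -0.0043, 0, -0, 0.301
-0.1796, -0.1565, -0.0057, 0, -0, 0.401
-0.2245, -0.1956, -0.0071, 0, -0, 0.502
-0.2694, -0.2347, -0.0086, 0, -0, 0.602
-0.3143, -0.2739, -0.01, 0, -0, 0.702
-0.3592, -0.313, -0.0114, 0, -0, 0.802
-0.4041, -0.3521, -0.0129, 0, -0, 0.903
-0.4489, -0.3912, -0.0143, 0, -0, 1.003
-0.4938, -0.4304, -0.0157, 0, -0, 1.103
-0.5387, -0.4695, -0.0172, 0, -0, 1.204
```

>>> move_arm(deltas=[-0.045,-0.039,-0.0015,0,0,0.1,1,-0.09,-0.078,-0.003,0,0,0.2,1,-0.135,-0.117,-0.0045,0,0,0.3,1,-0.18,-0.157,-0.006,0,0,0.4,1,-0.225,-0.196,-0.007,0,0,0.5,1,-0.27,-0.235,-0.0085,0,0,0.6,1,-0.314,-0.274,-0.01,0,0,0.7,1,-0.359,-0.313,-0.0115,0,0,0.8,1,-0.404,-0.352,-0.013,0,0,0.9,1,-0.449,-0.391,-0.0145,0,0,1.0,1,-0.494,-0.43,-0.016,0,0,1.1,1,-0.5387,-0.4695,-0.017,0,0,1.204,1], squeeze=15)

```text
t: 2.2
tool_pos: [0.5548, -0.0252, 0.2102]
orientation: [2.126, 2.312, 0.001]
force: [1.7, 0.3, 1.0]
opening: 0.093
gripper_force: 0.0
```

```bash
python3 -c "
from h import *
im,d=robot.read_camera('wrist'); cv2.imwrite('pics/w1.png',im[...,::-1])
plan((.5538,-.0233,.059,5,8))"
```

```text
t 2.25 pos [ 0.557  -0.0313  0.2094] yaw 4.3 open 0.0929 F [-3.6 -4.7 -0.8]
0.0011, -0.0004, 0.0188, 0.001, 0.004, -0.002
0.0022, -0.0007, 0.0376, 0.001, 0.004, -0.003
0.0033, -0.0011, 0.0564, 0.001, 0.004, -0.005
0.0044, -0.0014, 0.0752, 0.001, 0.004, -0.006
0.0055, -0.0018, 0.094, 0.001, 0.004, -0.008
0.0066, -0.0021, 0.1128, 0.001, 0.004, -0.009
0.0077, -0.0025, 0.1316, 0.001, 0.004, -0.011
0.0088, -0.0028, 0.1504, 0.001, 0.004, -0.013
```

View pics/w1.png

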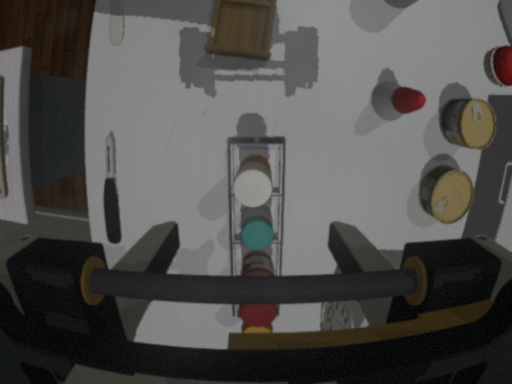

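The wrist view shows the row of jars lined up between the fingers, with the white cap at px (254,187). The arm was still swinging, so I let it settle first.

>>> move_arm(deltas=[0,0,0,0,0,0,1,0,0,0,0,0,0,1,0,0,0,0,0,0,1])

```text
t: 2.62
tool_pos: [0.5534, -0.0221, 0.2101]
orientation: [2.12, 2.318, 0.001]
force: [0.5, -0.5, 0.1]
opening: 0.0929
gripper_force: 0.0
```

```bash
python3 -c "
from h import *
plan((.5538,-.0233,.059,5,6))"
```

```text
t 2.62 pos [ 0.5534 -0.0221  0.2101] yaw 5.1 open 0.0929 F [ 0.5 -0.5  0.1]
-0.0002, 0, 0.0252, 0, -0, 0
-0.0004, 0.0001, 0.0504, 0, -0, 0.001
-0.0006, 0.0001, 0.0756, 0, -0, 0.001
-0.0008, 0.0001, 0.1007, 0, -0, 0.001
-0.0011, 0.0002, 0.1259, 0, -0, 0.001
-0.0013, 0.0002, 0.1511, 0, -0, 0.002
```

>>> move_arm(deltas=[0,0,0.015,0,0,0,1,0,0,0.045,0,0,0,1,0,0,0.08,0,0,0,1,0,0,0.115,0,0,0,1,0,0,0.14,0,0,0,1,0,0,0.151,0,0,0,1,0,0,0.151,0,0,0,1,0,0,0.151,0,0,0,0,0,0,0.151,0,0,0,0,0,0,0.151,0,0,0,0,0,0,0.151,0,0,0,0,0,0,0.151,0,0,0,0], squeeze=15)

```text
t: 4.12
tool_pos: [0.5538, -0.0234, 0.059]
orientation: [2.123, 2.316, 0.0]
force: [0.1, -0.2, 0.0]
opening: 0.0475
gripper_force: 0.0
```

```bash
python3 -c "
from h import *
plan((.5538,-.0233,.059,5,1)); print(robot.read_state()['gripper_force'])"
```

```text
t 4.12 pos [ 0.5538 -0.0234  0.059 ] yaw 5.0 open 0.0475 F [ 0.1 -0.2  0. ]
0.0001, -0, -0, 0, 0, -0
0.0
```

>>> move_arm(deltas=[0,0,0,0,0,0,0,0,0,0,0,0,0,0,0,0,0,0,0,0,0,0,0,-0.005,0,0,0,0,0,0,-0.015,0,0,0,0], squeeze=20)

```text
t: 4.75
tool_pos: [0.5535, -0.0233, 0.074]
orientation: [-2.122, -2.316, 0.001]
force: [-0.9, -0.1, -0.5]
opening: 0.001
gripper_force: 0.0
```

```bash
python3 -c "
from h import *
print(robot.read_state()['gripper_force'])
plan((.5538,-.0233,.16,5,4),(.5238,.1629,.16,-3,7))"
```

```text
0.0
t 4.75 pos [ 0.5535 -0.0233  0.074 ] yaw 5.0 open 0.001 F [-0.9 -0.1 -0.5]
-0, 0.0001, -0.0215, -0.001, -0, -0
-0, 0.0001, -0.043, -0.001, -0, -0
-0, 0.0002, -0.0645, -0.001, -0, -0
-0, 0.0003, -0.086, -0.001, -0, -0
0.0268, -0.0017, -0.0859, -0.001, -0, 0.02
0.0537, -0.0037, -0.0859, -0.001, -0, 0.04
0.0806, -0.0056, -0.0859, -0.001, -0, 0.06
0.1075, -0.0076, -0.0859, -0.001, -0, 0.08
0.1343, -0.0095, -0.0859, -0.001, -0, 0.099
0.1612, -0.0115, -0.0859, -0.001, -0, 0.119
0.1881, -0.0134, -0.0859, -0.001, -0, 0.139
```

```bash
python3 -c "
from h import *
ims=[]
for n in('side','top'):
    im,P=cloud(n); np.save(n+'2.npy',P); ims.append(im)
u=cv2.resize(ims[0][110:230,150:290],None,fx=4,fy=4,interpolation=cv2.INTER_CUBIC)[:480]
v=cv2.resize(robot.read_camera('wrist')[0],(512,384))
cv2.imwrite('pics/b.png',u[...,::-1]); cv2.imwrite('pics/w2.png',v[...,::-1])
"
```

```text
(no output)
```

View pics/b.png

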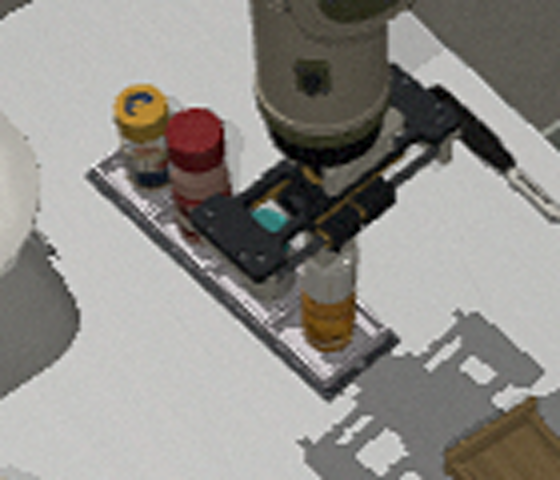

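View pics/w2.png

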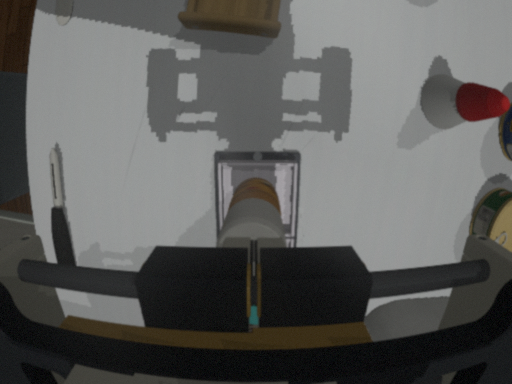

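```bash
python3 -c "
from h import *
m=robot.camera_model('wrist'); T=np.array(m['tool_from_camera']);K=np.array(m['K']); print(T.round(3).tolist(),K.tolist())
s=robot.read_state(); R=Rn.from_rotvec(s['orientation']).as_matrix(); p=np.array(s['tool_pos'])
def proj(X):
    c=np.linalg.inv(T)@np.r_[R.T@(np.array(X)-p),1]; c=c[:3]; th=np.arctan2(np.hypot(c[0],c[1]),c[2]); a=np.arctan2(c[1],c[0]); return (K[0,2]+K[0,0]*th*np.cos(a),K[1,2]+K[1,1]*th*np.sin(a))
print('tip',proj(p+[0,0,-.011]),'tcp',proj(p),'white top',proj([.5538,-.0233,.1236]),'white base front',proj([.5538,-.003,.009]),'cup corner', proj([.5686+.039-.146*.087,-.128+.1455,.006]))
P=np.load('side2.npy'); q=P[(abs(P[...,0]-.56)<.06)&(P[...,1]>-.02)&(P[...,1]<.03)&(P[...,2]>.025)&(P[...,2]<.12)]
print(len(q)); 
for z in np.arange(.03,.15,.015):
    w=q[abs(q[:,2]-z)<.0075]; print(z.round(3),len(w),w.min(0).round(3) if len(w) else '',w.max(0).round(3) if len(w) else '')
P=np.load('side.npy'); q=P[(abs(P[...,0]-.56)<.05)&(P[...,1]>-.055)&(P[...,1]<.03)&(P[...,2]>.025)]
print('before')
for z in np.arange(.03,.15,.015):
    w=q[abs(q[:,2]-z)<.0075]; print(z.round(3),len(w),w.min(0).round(3) if len(w) else '',w.max(0).round(3) if len(w) else '')
"
```

```text
[[0.0, -0.964, -0.264, 0.073], [1.0, 0.0, 0.0, 0.0], [-0.0, -0.264, 0.964, -0.193], [0.0, 0.0, 0.0, 1.0]] [[297.3186396354542, 0.0, 253.37077490872565], [0.0, 297.3186396354542, 191.55183341129188], [0.0, 0.0, 1.0]]
tip (np.float64(252.83465589080433), np.float64(214.90997831089285)) tcp (np.float64(252.84652123563137), np.float64(220.29569926167565)) white top (np.float64(251.23307928797183), np.float64(251.70438311493143)) white base front (np.float64(253.7432370929006), np.float64(172.0338679911334)) cup corner (np.float64(301.4929133906748), np.float64(153.10210876051474))
180
0.03 22 [ 0.541 -0.019  0.025] [ 0.575 -0.005  0.037]
0.045 26 [ 0.542 -0.018  0.038] [ 0.574 -0.005  0.051]
0.06 39 [ 0.537 -0.019  0.053] [ 0.574 -0.005  0.067]
0.075 16 [ 0.542 -0.017  0.068] [ 0.57  -0.004  0.082]
0.09 27 [ 0.542 -0.017  0.083] [ 0.573 -0.004  0.097]
0.105 32 [ 0.543 -0.018  0.098] [ 0.572 -0.003  0.112]
0.12 18 [ 0.54  -0.018  0.113] [ 0.571 -0.004  0.12 ]
0.135 0  
before
0.03 31 [ 0.541 -0.035  0.025] [ 0.576 -0.005  0.037]
0.045 36 [ 0.541 -0.034  0.038] [ 0.576 -0.006  0.052]
0.06 47 [ 0.536 -0.037  0.053] [ 0.575 -0.005  0.067]
0.075 27 [ 0.546 -0.034  0.068] [ 0.572 -0.005  0.082]
0.09 38 [ 0.543 -0.035  0.083] [ 0.573 -0.003  0.097]
0.105 39 [ 0.541 -0.036  0.099] [ 0.573 -0.004  0.112]
0.12 140 [ 0.534 -0.042  0.113] [ 0.573 -0.003  0.127]
0.135 3 [ 0.559 -0.037  0.129] [ 0.573 -0.02   0.131]
```

```bash
python3 -c "
from h import *
for n in('side','top'):
    A=np.load(n+'.npy');B=np.load(n+'2.npy'); d=np.abs(A-B).max(-1)>.012
    q=B[d&(B[...,2]>.01)&(B[...,2]<.4)&(B[...,0]>.4)]
    for z in np.arange(.02,.3,.02):
        w=q[abs(q[:,2]-z)<.01]
        if len(w)>2: print(n,z.round(3),len(w),np.percentile(w,3,axis=0).round(3),np.percentile(w,97,axis=0).round(3))
im,d=robot.read_camera('wrist')
for v in range(180,384,12): print(v,[round(float(d[v,u]),3) for u in(160,200,235,248,255,262,280,330)])
s=robot.read_state(); print(s['q'])
"
```

```text
side 0.06 4 [ 0.688 -0.484  0.056] [ 1.027 -0.2    0.064]
side 0.14 13 [ 0.546 -0.125  0.134] [ 0.578 -0.012  0.149]
side 0.18 42 [ 0.471 -0.043  0.182] [0.64  0.019 0.189]
side 0.2 351 [ 0.471 -0.039  0.191] [0.636 0.016 0.209]
side 0.22 789 [ 0.462 -0.048  0.212] [0.646 0.018 0.229]
side 0.24 61 [ 0.502 -0.02   0.23 ] [0.631 0.005 0.246]
side 0.26 35 [ 0.513 -0.005  0.251] [0.568 0.014 0.269]
side 0.28 152 [ 0.513 -0.028  0.271] [0.589 0.015 0.285]
top 0.2 73 [ 0.489 -0.058  0.2  ] [0.522 0.009 0.206]
top 0.22 505 [ 0.462 -0.062  0.224] [0.513 0.003 0.23 ]
top 0.24 76 [ 0.461 -0.061  0.23 ] [0.514 0.004 0.247]
top 0.26 16 [ 0.512 -0.054  0.251] [0.521 0.003 0.27 ]
top 0.28 76 [ 0.513 -0.058  0.272] [0.526 0.009 0.278]
180 [0.275, 0.273, 0.267, 0.253, 0.248, 0.252, 0.267, 0.275]
192 [0.277, 0.277, 0.243, 0.212, 0.212, 0.213, 0.269, 0.277]
204 [0.281, 0.279, 0.196, 0.182, 0.182, 0.184, 0.272, 0.281]
216 [0.284, 0.283, 0.167, 0.16, 0.158, 0.163, 0.189, 0.284]
228 [0.287, 0.286, 0.154, 0.153, 0.153, 0.153, 0.163, 0.287]
240 [0.291, 0.29, 0.151, 0.152, 0.155, 0.152, 0.151, 0.29]
252 [0.081, 0.081, 0.081, 0.139, 0.141, 0.08, 0.081, 0.081]
264 [0.073, 0.074, 0.074, 0.077, 0.13, 0.074, 0.074, 0.074]
276 [0.067, 0.069, 0.069, 0.073, 0.079, 0.068, 0.068, 0.068]
288 [0.066, 0.066, 0.067, 0.072, 0.074, 0.066, 0.066, 0.066]
300 [0.068, 0.067, 0.066, 0.07, 0.075, 0.067, 0.066, 0.067]
312 [0.069, 0.069, 0.068, 0.071, 0.217, 0.068, 0.069, 0.068]
324 [0.07, 0.068, 0.07, 0.095, 0.22, 0.069, 0.07, 0.069]
336 [0.065, 0.066, 0.066, 0.067, 0.067, 0.066, 0.066, 0.065]
348 [0.059, 0.06, 0.063, 0.063, 0.063, 0.062, 0.062, 0.06]
360 [0.057, 0.057, 0.057, 0.057, 0.057, 0.057, 0.056, 0.055]
372 [0.052, 0.053, 0.053, 0.054, 0.054, 0.053, 0.053, 0.053]
[-1.34641567e-01  9.56800649e-02  1.74646088e+00 -4.27283386e-05
  1.29807765e+00 -2.21612662e-01]
```

```bash
python3 -c "
from h import *
im,d=robot.read_camera('wrist'); cv2.imwrite('pics/w3.png',cv2.resize(im[150:335,150:360],None,fx=3,fy=3,interpolation=cv2.INTER_CUBIC)[...,::-1])
"
```

```text
(no output)
```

View pics/w3.png

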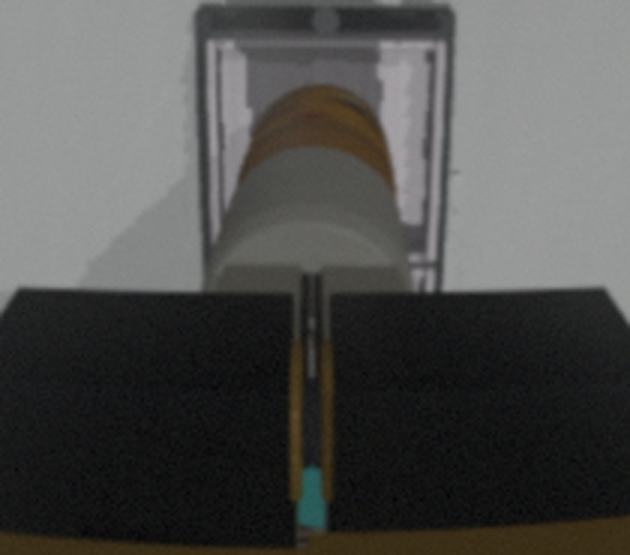

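The close-up shows the shut fingers rising out of the top of the white cap, apparently inside the jar, at crop px (220-410, 265-290). The jar still stands in its cup. No contact force was reported, so I'll open the fingers and check.

>>> move_arm(deltas=[0,0,0,0,0,0,1,0,0,0,0,0,0,1,0,0,0,0,0,0,1,0,0,0,0,0,0,1,0,0,0,0,0,0,1,0,0,0,0,0,0,1,0,0,0,0,0,0,1,0,0,0,0,0,0,1])

```text
t: 6.0
tool_pos: [0.5538, -0.0233, 0.0739]
orientation: [2.123, 2.316, 0.0]
force: [0.9, -1.0, -0.1]
opening: 0.0762
gripper_force: 0.0
```

```bash
python3 -c "
from h import *
plan((.5538,-.0233,.059,5,1)); 
im,d=robot.read_camera('wrist'); cv2.imwrite('pics/w4.png',im[...,::-1])
"
```

```text
t 6.0 pos [ 0.5538 -0.0233  0.0739] yaw 5.0 open 0.0762 F [ 0.9 -1.  -0.1]
0.0001, -0, 0.0149, 0, 0, -0
```

View pics/w4.png

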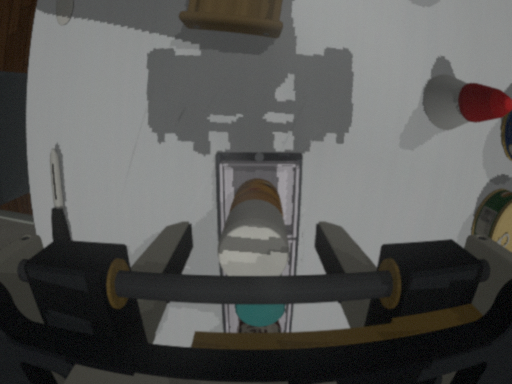

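The fingers straddle the jar correctly, tips at px (190,230) and (318,230), and the white cap is at (254,260). The tips look higher up than I'd assumed, so I'll measure them by depth.

```bash
python3 -c "
from h import *
print(robot.tips_ahead, [a for a in dir(robot) if a[0]!='_'])
m=robot.camera_model('wrist'); T=np.array(m['tool_from_camera']);K=np.array(m['K'])
im,d=robot.read_camera('wrist')
v,u=np.mgrid[:384,:512]; dx,dy=u-K[0,2],v-K[1,2]; r=np.hypot(dx,dy)/K[0,0]; t=np.tan(r)/np.maximum(r,1e-9)/K[0,0]
c=np.stack([dx*t*d,dy*t*d,d],-1); W=c@T[:3,:3].T+T[:3,3]
for (a,b) in((185,228),(187,235),(185,245),(180,255),(322,230),(322,240),(328,255),(335,280),(254,262),(254,240),(254,250)): print(a,b,d[b,a].round(3),W[b,a].round(3))
"
```

```text
0.011 ['IKError', 'camera_model', 'close_job', 'read_camera', 'read_state', 'recognise', 'tips_ahead']
185 228 0.171 [ 0.007 -0.04  -0.033]
187 235 0.176 [ 0.002 -0.04  -0.03 ]
185 245 0.168 [-0.001 -0.039 -0.039]
180 255 0.156 [-0.001 -0.04  -0.051]
322 230 0.169 [ 0.007  0.04  -0.036]
322 240 0.168 [ 0.002  0.04  -0.038]
328 255 0.154 [-0.     0.041 -0.053]
335 280 0.075 [ 0.031  0.022 -0.127]
254 262 0.157 [-0.005  0.001 -0.051]
254 240 0.155 [ 0.008  0.001 -0.05 ]
254 250 0.156 [ 0.002  0.001 -0.051]
```

The depth shows the visible fingertips 30–33 mm behind the reported TCP, although the spec puts them 11 mm ahead. The gripper body is offset by about the same amount. So the real gripper sits about 44 mm higher than reported, and the fingers shut in the cap zone. I'll lower my targets by 44 mm and close gently.

>>> move_arm(deltas=[0,0,0.008,0,0,0,1,0,0,0.022,0,0,0,1,0,0,0.036,0,0,0,1,0,0,0.048,0,0,0,1,0,0,0.055,0,0,0,1,0,0,0.057,0,0,0,1,0,0,0.057,0,0,0,1])

```text
t: 6.98
tool_pos: [0.554, -0.0233, 0.017]
orientation: [2.123, 2.316, 0.0]
force: [0.5, -0.8, 0.4]
opening: 0.0929
gripper_force: 0.0
```

>>> move_arm(deltas=[0,0,0,0,0,0,0,0,0,0,0,0,0,0,0,0,0,0,0,0,0,0,0,0,0,0,0,0,0,0,0,0,0,0,0,0,0,0,0,0,0,0,0,0,0,0,0,0,0,0,0,0,0,0,0,0], squeeze=15)

```text
t: 7.98
tool_pos: [0.5539, -0.0233, 0.0169]
orientation: [2.123, 2.316, 0.0]
force: [1.2, 0.3, 0.1]
opening: 0.0401
gripper_force: 14.8
```

```bash
python3 -c "
from h import *
plan((.5538,-.0233,.087,5,3),(.5238,.1629,.087,-3.2,8))"
```

```text
t 7.97 pos [ 0.5539 -0.0233  0.0169] yaw 5.0 open 0.0401 F [1.2 0.3 0.1]
0, -0, -0.0234, 0, 0, -0
0, -0.0001, -0.0467, 0, 0, -0
0, -0.0001, -0.0701, 0, 0, -0
0.0236, -0.0018, -0.0701, 0, 0, 0.018
0.0471, -0.0035, -0.0701, 0, 0, 0.035
0.0706, -0.0053, -0.0701, 0, 0, 0.053
0.0941, -0.007, -0.0701, 0, 0, 0.071
0.1176, -0.0087, -0.0701, 0, 0, 0.089
0.1411, -0.0104, -0.0701, 0, 0, 0.107
0.1646, -0.0121, -0.0701, 0, 0, 0.125
0.1882, -0.0138, -0.0701, 0, 0, 0.143
```

>>> move_arm(deltas=[0,0,-0.01,0,0,0,0,0,0,-0.035,0,0,0,0,0,0,-0.06,0,0,0,0,0,0,-0.07,0,0,0,0,0.024,-0.002,-0.07,0,0,0.018,0,0.059,-0.004,-0.07,0,0,0.044,0,0.094,-0.007,-0.07,0,0,0.07,0,0.129,-0.01,-0.07,0,0,0.097,0,0.165,-0.012,-0.07,0,0,0.125,0,0.188,-0.014,-0.07,0,0,0.143,0,0.188,-0.014,-0.07,0,0,0.143,0,0.188,-0.014,-0.07,0,0,0.143,0], squeeze=25)

```text
t: 9.48
tool_pos: [0.5233, 0.1622, 0.0865]
orientation: [-2.282, -2.159, 0.001]
force: [0.1, -0.5, -1.6]
opening: 0.0395
gripper_force: 24.7
```

```bash
python3 -c "
from h import *
im,P=cloud('top'); x,y,z=P[...,0],P[...,1],P[...,2]
def proj(X):
    m=robot.camera_model('side'); c=np.array(m['R'])@X+m['t']; c=np.array(m['K'])@c; return c[:2]/c[2]
im,P=cloud('side'); print(proj(np.array([.5238,.1629,.05])))
cv2.imwrite('pics/s2.png',cv2.resize(im[130:330,170:390],None,fx=3,fy=3,interpolation=cv2.INTER_CUBIC)[:600,:,::-1])
plan((.5238,.1629,.017,-3.2,1)); print(robot.read_state()['gripper_force'])"
```

```text
[280.47327837 222.78121386]
t 9.57 pos [0.5235 0.1619 0.0867] yaw -3.2 open 0.0395 F [ 0.5 -0.8 -1.6]
0.0011, 0.0002, 0.0697, -0, 0, -0.001
24.68938052028534
```

View pics/s2.png

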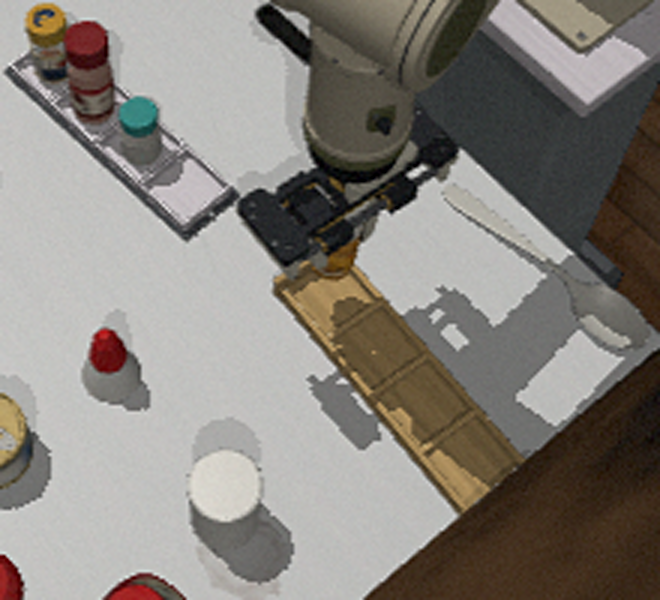

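Jar held and hanging over the rightmost compartment, with squat, tall and gold left in the old rack. Lowering it.

>>> move_arm(deltas=[0.001,0,0.015,0,0,0,0,0.001,0,0.035,0,0,0,0,0.001,0,0.052,0,0,0,0,0.001,0,0.062,0,0,0,0,0.001,0,0.066,0,0,0,0,0.001,0,0.066,0,0,0,0])

```text
t: 10.32
tool_pos: [0.5237, 0.1637, 0.0209]
orientation: [-2.283, -2.158, -0.0]
force: [-0.7, -0.0, -2.0]
opening: 0.0395
gripper_force: 24.7
```

>>> move_arm(deltas=[0,0,0.0015,0,0,0,0,0,0,0.003,0,0,0,0,0,0,0.003,0,0,0,0])

```text
t: 10.7
tool_pos: [0.5243, 0.164, 0.0189]
orientation: [2.282, 2.158, 0.002]
force: [-0.9, 0.2, 4.9]
opening: 0.0398
gripper_force: 24.7
```

>>> move_arm(deltas=[0,0,0,0,0,0,0.8,0,0,0,0,0,0,0.9,0,0,0,0,0,0,1,0,0,0,0,0,0,1,0,0,-0.015,0,0,0,1,0,0,-0.05,0,0,0,1,0,0,-0.09,0,0,0,1,0,0,-0.12,0,0,0,1,0,0,-0.12,0,0,0,1])

```text
t: 11.82
tool_pos: [0.5261, 0.1643, 0.1423]
orientation: [2.28, 2.156, 0.009]
force: [-0.5, -0.2, -0.0]
opening: 0.093
gripper_force: 0.0
```

```bash
python3 -c "
from h import *
plan((.5640,-.0895,.12,6,7),(.5640,-.0895,-.003,6,1))
im,P=cloud('side'); x,y,z=P[...,0],P[...,1],P[...,2]
for nm,yy,h in(('squat',-.0905,.081),('tall',-.163,.135),('gold',-.231,.102)):
    q=P[(abs(y-yy)<.035)&(abs(x-.567)<.045)&(abs(z-h)<.004)]; c,r=cv2.minEnclosingCircle((q[:,:2]*1000).astype(np.float32)); print(nm,np.round(c,1),round(r,1))
for n in('side','top'):
    im,P=cloud(n);x,y,z=P[...,0],P[...,1],P[...,2]; q=P[(abs(y-.163)<.04)&(abs(x-.524)<.04)&(z>.10)&(z<.14)]; print('white',n,len(q),q.min(0).round(3),q.max(0).round(3))
"
```

```text
t 11.82 pos [0.5261 0.1643 0.1423] yaw -3.2 open 0.093 F [-0.5 -0.2 -0. ]
-0.0359, 0.0074, 0.0032, 0.007, -0.002, -0.023
-0.0718, 0.0148, 0.0063, 0.007, -0.002, -0.046
-0.1077, 0.0223, 0.0095, 0.007, -0.002, -0.069
-0.1436, 0.0297, 0.0127, 0.007, -0.002, -0.092
-0.1795, 0.0371, 0.0158, 0.007, -0.001, -0.115
-0.2154, 0.0445, 0.019, 0.007, -0.001, -0.138
-0.2513, 0.0519, 0.0221, 0.007, -0.001, -0.161
-0.2515, 0.0511, 0.1451, 0.007, -0.001, -0.161
squat [562.3 -90.1] 21.1
tall [ 568.7 -161.6] 23.6
gold [ 575.3 -231.8] 22.1
white side 192 [0.504 0.145 0.1  ] [0.543 0.184 0.13 ]
white top 7 [0.519 0.143 0.103] [0.534 0.146 0.116]
```

>>> move_arm(deltas=[-0.02,0.004,0,0,0,-0.013,1,-0.06,0.0125,0,0,0,-0.039,1,-0.105,0.022,0,0,0,-0.067,1,-0.15,0.031,0,0,0,-0.096,1,-0.19,0.039,0,0,0,-0.122,1,-0.23,0.0475,0,0,0,-0.145,1,-0.25,0.052,0.0,0,0,-0.155,1,-0.2515,0.052,0.03,0,0,-0.155,1,-0.2515,0.052,0.04,0,0,-0.155,1,-0.2515,0.052,0.04,0,0,-0.155,1,-0.2515,0.052,0.04,0,0,-0.155,1])

```text
t: 13.35
tool_pos: [0.5618, -0.0899, 0.0985]
orientation: [2.108, 2.329, 0.001]
force: [-0.3, 0.5, -0.3]
opening: 0.0927
gripper_force: 0.0
```

```bash
python3 -c "
from h import *
plan((.5635,-.0885,-.002,5.5,1))"
```

```text
t 13.35 pos [ 0.5618 -0.0899  0.0985] yaw 5.7 open 0.0927 F [-0.3  0.5 -0.3]
0.0013, 0.0018, 0.1005, 0.001, 0, 0.004
```

>>> move_arm(deltas=[0.001,0.002,0.015,0,0,0,1,0.001,0.002,0.04,0,0,0,1,0.001,0.002,0.065,0,0,0,1,0.001,0.002,0.085,0,0,0,1,0.001,0.002,0.097,0,0,0,1,0.001,0.002,0.1,0,0,0,0.8,0.001,0.002,0.1,0,0,0,0,0.001,0.002,0.1,0,0,0,0,0.001,0.002,0.1,0,0,0,0,0.001,0.002,0.1,0,0,0,0,0.001,0.002,0.1,0,0,0,0,0.001,0.002,0.1,0,0,0,0], squeeze=15)

```text
t: 14.85
tool_pos: [0.5636, -0.0891, -0.0018]
orientation: [2.108, 2.328, 0.0]
force: [-0.2, 0.4, 1.4]
opening: 0.0429
gripper_force: 15.0
```

>>> move_arm(deltas=[0,0,0,0,0,0,0,0,0,0,0,0,0,0], squeeze=25)

```text
t: 15.1
tool_pos: [0.5636, -0.0891, -0.0019]
orientation: [2.108, 2.328, 0.0]
force: [0.3, 0.9, 2.8]
opening: 0.0427
gripper_force: 25.0
```

```bash
python3 -c "
from h import *
plan((.5635,-.0885,.148,5.5,1),(.5277,.2320,.148,-3.2,1))"
```

```text
t 15.1 pos [ 0.5636 -0.0891 -0.0019] yaw 5.7 open 0.0427 F [0.3 0.9 2.8]
0.0006, 0.0001, -0.1499, 0.001, 0, 0.003
0.3231, -0.0039, -0.1499, 0.001, 0, 0.155
```

>>> move_arm(deltas=[0,0,-0.015,0,0,0,0,0,0,-0.055,0,0,0,0,0,0,-0.1,0,0,0,0,0,0,-0.14,0,0,0,0,0.02,0,-0.15,0,0,0.01,0,0.065,-0.001,-0.15,0,0,0.031,0,0.115,-0.0015,-0.15,0,0,0.055,0,0.165,-0.002,-0.15,0,0,0.079,0,0.215,-0.003,-0.15,0,0,0.103,0,0.265,-0.0035,-0.15,0,0,0.127,0,0.305,-0.004,-0.15,0,0,0.146,0,0.3255,-0.004,-0.15,0,0,0.155,0])

```text
t: 16.6
tool_pos: [0.5263, 0.2366, 0.1485]
orientation: [-2.281, -2.16, -0.0]
force: [0.3, -0.7, -0.6]
opening: 0.043
gripper_force: 25.0
```

>>> move_arm(deltas=[0,0,0,0,0,0,0,0,0,0,0,0,0,0,0,0,0,0,0,0,0])

```text
t: 16.98
tool_pos: [0.5273, 0.2334, 0.148]
orientation: [2.284, 2.157, -0.0]
force: [0.0, -0.0, -1.4]
opening: 0.0432
gripper_force: 25.0
```

```bash
python3 -c "
from h import *
plan((.5277,.2345,.001,-3.2,1)); print(robot.read_state()['gripper_force'])"
```

```text
t 16.98 pos [0.5273 0.2334 0.148 ] yaw -3.3 open 0.0432 F [ 0.  -0.  -1.4]
0.0011, 0.0003, 0.147, 0, 0, -0.001
24.995364864589646
```

>>> move_arm(deltas=[0.001,0,0.015,0,0,0,0,0.001,0,0.05,0,0,0,0,0.001,0,0.09,0,0,0,0,0.001,0,0.12,0,0,0,0,0.001,0,0.137,0,0,0,0,0.001,0,0.144,0,0,0,0,0.001,0,0.144,0,0,0,0,0.001,0,0.1455,0,0,0,0,0.001,0,0.147,0,0,0,0,0.001,0,0.1475,0,0,0,0])

```text
t: 18.23
tool_pos: [0.5275, 0.2355, 0.0008]
orientation: [2.282, 2.158, 0.001]
force: [-0.7, 0.6, -1.3]
opening: 0.0429
gripper_force: 25.0
```

>>> move_arm(deltas=[0,0,0.001,0,0,0,0,0,0,0.002,0,0,0,0])

```text
t: 18.48
tool_pos: [0.5276, 0.2356, 0.0]
orientation: [2.283, 2.158, 0.001]
force: [-7.7, -3.4, 18.7]
opening: 0.0431
gripper_force: 25.0
```

>>> move_arm(deltas=[0,0,0,0,0,0,0.7,0,0,0,0,0,0,0.9,0,0,0,0,0,0,1,0,0,0,0,0,0,1,0,0,-0.015,0,0,0,1,0,0,-0.05,0,0,0,1,0,0,-0.09,0,0,0,1,0,0,-0.13,0,0,0,1,0,0,-0.15,0,0,0,1,0,0,-0.15,0,0,0,1,0,0,-0.15,0,0,0,1])

```text
t: 19.85
tool_pos: [0.5262, 0.2351, 0.1465]
orientation: [-2.282, -2.158, 0.004]
force: [-0.1, -0.1, 0.1]
opening: 0.093
gripper_force: 0.0
```

```bash
python3 -c "
from h import *
plan((.5695,-.1622,.15,9,1))
for n in('side','top'):
    im,P=cloud(n);x,y,z=P[...,0],P[...,1],P[...,2]
    for nm,c,h in(('white',(.524,.163),.127),('squat',(.528,.235),.085)):
        q=P[(abs(y-c[1])<.034)&(abs(x-c[0])<.035)&(abs(z-h)<.006)]; 
        if len(q)>5: print(nm,n,len(q),(q.min(0)/2+q.max(0)/2).round(3),np.percentile(q[:,2],[5,95]).round(4))
"
```

```text
t 19.85 pos [0.5262 0.2351 0.1465] yaw -3.2 open 0.093 F [-0.1 -0.1  0.1]
-0.3943, 0.0654, -0.0033, -0.002, 0.001, -0.213
squat side 141 [0.528 0.233 0.085] [0.08   0.0868]
white top 196 [0.523 0.163 0.125] [0.1232 0.1286]
squat top 174 [0.527 0.232 0.083] [0.0802 0.0864]
```

>>> move_arm(deltas=[-0.025,0.004,0,0,0,-0.013,1,-0.075,0.012,0,0,0,-0.04,1,-0.13,0.0215,0,0,0,-0.07,1,-0.185,0.031,0,0,0,-0.1,1,-0.24,0.04,0,0,0,-0.13,1,-0.295,0.049,0,0,0,-0.16,1,-0.345,0.057,0,0,0,-0.187,1,-0.38,0.063,0,0,0,-0.206,1,-0.394,0.0655,0,0,0,-0.213,1,-0.394,0.0655,0,0,0,-0.213,1,-0.394,0.0655,0,0,0,-0.213,1,-0.394,0.0655,0,0,0,-0.213,1])

```text
t: 21.45
tool_pos: [0.5706, -0.1602, 0.1483]
orientation: [-2.038, -2.39, -0.0]
force: [0.3, -0.4, 0.1]
opening: 0.093
gripper_force: 0.0
```

```bash
python3 -c "
from h import *
plan((.5697,-.1622,.0465,9,1))
im,d=robot.read_camera('wrist'); cv2.imwrite('pics/w5.png',im[...,::-1])"
```

```text
t 21.45 pos [ 0.5706 -0.1602  0.1483] yaw 9.1 open 0.093 F [ 0.3 -0.4  0.1]
-0.0019, -0.0012, 0.1018, -0, -0, 0.001
```

View pics/w5.png

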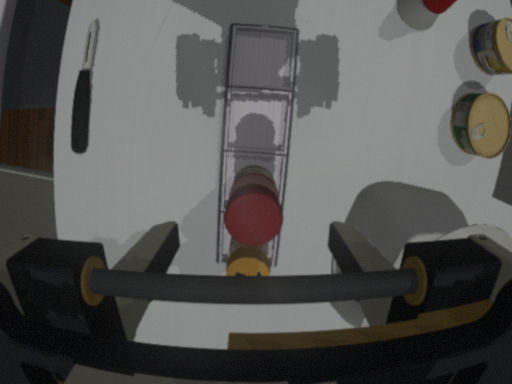

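Jars line up, with the tall lid at px (254,213). The bowl rim is at the far right. Descending in two stages while watching the force.

>>> move_arm(deltas=[-0.002,-0.001,0.015,0,0,0,1,-0.002,-0.001,0.04,0,0,0,1,-0.002,-0.001,0.065,0,0,0,1,-0.002,-0.001,0.085,0,0,0,1,-0.002,-0.001,0.097,0,0,0,1,-0.002,-0.001,0.101,0,0,0,1,-0.002,-0.001,0.101,0,0,0,1], squeeze=15)

```text
t: 22.38
tool_pos: [0.5702, -0.1639, 0.0477]
orientation: [2.04, 2.388, 0.0]
force: [1.1, 0.3, -0.6]
opening: 0.0927
gripper_force: 0.0
```

>>> move_arm(deltas=[0,0,0,0,0,0,0,0,0,0,0,0,0,0,0,0,0,0,0,0,0,0,0,0,0,0,0,0,0,0,0,0,0,0,0,0,0,0,0,0,0,0,0,0,0,0,0,0,0], squeeze=25)

```text
t: 23.25
tool_pos: [0.5699, -0.1638, 0.0473]
orientation: [-2.04, -2.389, -0.0]
force: [0.5, -0.6, -0.4]
opening: 0.0452
gripper_force: 25.0
```

```bash
python3 -c "
from h import *
plan((.5317,.3026,.20,-3.2,1))"
```

```text
t 23.25 pos [ 0.5699 -0.1638  0.0473] yaw 9.0 open 0.0452 F [ 0.5 -0.6 -0.4]
0.4666, 0.0352, -0.1527, -0, -0, 0.213
```

>>> move_arm(deltas=[0,0,-0.015,0,0,0,0,0,0,-0.055,0,0,0,0,0,0,-0.1,0,0,0,0,0,0,-0.14,0,0,0,0,0.02,0.0015,-0.15,0,0,0.01,0,0.07,0.005,-0.15,0,0,0.032,0,0.125,0.0095,-0.15,0,0,0.057,0,0.18,0.0135,-0.15,0,0,0.082,0,0.235,0.0175,-0.15,0,0,0.107,0,0.29,0.022,-0.15,0,0,0.132,0,0.345,0.026,-0.15,0,0,0.157,0,0.4,0.03,-0.15,0,0,0.183,0])

```text
t: 24.75
tool_pos: [0.5366, 0.2378, 0.1986]
orientation: [2.251, 2.191, 0.002]
force: [0.9, -0.5, -1.9]
opening: 0.0452
gripper_force: 25.0
```

>>> move_arm(deltas=[0.04,0.0145,0,0,0,0.018,0,0.066,0.018,0,0,0,0.03,0,0.066,0.018,0,0,0,0.03,0,0.066,0.018,0,0,0,0.03,0,0.066,0.018,0,0,0,0.03,0])

```text
t: 25.38
tool_pos: [0.5568, 0.3005, 0.1977]
orientation: [2.284, 2.157, 0.0]
force: [0.2, -0.2, -1.3]
opening: 0.045
gripper_force: 25.0
```

```bash
python3 -c "
from h import *
plan((.5317,.302,.0498,-3.2,1)); print(robot.read_state()['gripper_force'])"
```

```text
t 25.38 pos [0.5568 0.3005 0.1977] yaw -3.3 open 0.045 F [ 0.2 -0.2 -1.3]
0, -0.0251, 0.1479, 0, 0, -0.001
24.957206346443854
```

>>> move_arm(deltas=[0,-0.015,0,0,0,0,0,0,-0.025,0.005,0,0,0,0,0,-0.025,0.03,0,0,0,0,0,-0.025,0.065,0,0,0,0,0,-0.025,0.095,0,0,0,0,0,-0.025,0.122,0,0,0,0,0,-0.025,0.137,0,0,0,0,0,-0.025,0.143,0,0,0,0,0,-0.025,0.143,0,0,0,0,0,-0.025,0.145,0,0,0,0,0,-0.025,0.146,0,0,0,0,0,-0.025,0.147,0,0,0,0])

```text
t: 26.88
tool_pos: [0.532, 0.3031, 0.0507]
orientation: [2.283, 2.158, 0.001]
force: [-0.9, -0.3, -1.3]
opening: 0.0452
gripper_force: 25.0
```

>>> move_arm(deltas=[0,0,0.001,0,0,0,0,0,0,0.001,0,0,0,0])

```text
t: 27.12
tool_pos: [0.5317, 0.303, 0.0494]
orientation: [2.283, 2.158, 0.0]
force: [0.6, -0.3, -1.9]
opening: 0.0449
gripper_force: 25.0
```

>>> move_arm(deltas=[0,0,0.001,0,0,0,0,0,0,0.002,0,0,0,0,0,0,0.002,0,0,0,0])

```text
t: 27.5
tool_pos: [0.5321, 0.3034, 0.0492]
orientation: [2.283, 2.158, 0.002]
force: [-4.3, -1.0, 10.5]
opening: 0.0454
gripper_force: 25.0
```

>>> move_arm(deltas=[0,0,0,0,0,0,0.7,0,0,0,0,0,0,0.9,0,0,0,0,0,0,1,0,0,0,0,0,0,1,0,0,-0.015,0,0,0,1,0,0,-0.05,0,0,0,1,0,0,-0.09,0,0,0,1,0,0,-0.12,0,0,0,1,0,0,-0.13,0,0,0,1,0,0,-0.13,0,0,0,1])

```text
t: 28.75
tool_pos: [0.5321, 0.3031, 0.178]
orientation: [2.282, 2.158, 0.002]
force: [-0.4, 0.2, -0.4]
opening: 0.0933
gripper_force: 0.0
```

```bash
python3 -c "
from h import *
plan((.5758,-.2314,.16,65,11))
for n in('side','top'):
    im,P=cloud(n);x,y,z=P[...,0],P[...,1],P[...,2]
    for nm,c,h in(('squat',(.528,.235),.085),('tall',(.532,.303),.138),('gold',(.576,-.231),.102)):
        q=P[(abs(y-c[1])<.034)&(abs(x-c[0])<.035)&(abs(z-h)<.006)]; 
        if len(q)>5: print(nm,n,len(q),(q.min(0)/2+q.max(0)/2).round(4),np.percentile(q[:,2],[5,95]).round(4))
"
```

```text
t 28.75 pos [0.5321 0.3031 0.178 ] yaw -3.2 open 0.0933 F [-0.4  0.2 -0.4]
-0.0483, 0.0067, 0.0016, 0.001, -0.001, -0.108
-0.0966, 0.0134, 0.0032, 0.001, -0.001, -0.216
-0.1449, 0.0201, 0.0048, 0.001, -0, -0.325
-0.1932, 0.0267, 0.0065, 0.001, -0, -0.433
-0.2415, 0.0334, 0.0081, 0.001, -0, -0.541
-0.2898, 0.0401, 0.0097, 0.001, -0, -0.649
-0.3381, 0.0468, 0.0113, 0.001, -0, -0.758
-0.3864, 0.0535, 0.0129, 0.001, -0, -0.866
-0.4346, 0.0602, 0.0145, 0.001, 0, -0.974
-0.4829, 0.0669, 0.0161, 0.001, 0, -1.082
-0.5312, 0.0736, 0.0178, 0.001, 0, -1.19
squat side 33 [0.5405 0.2319 0.0835] [0.0805 0.0871]
tall side 144 [0.5317 0.3096 0.1374] [0.1336 0.14  ]
gold side 121 [ 0.5752 -0.2322  0.102 ] [0.0973 0.1045]
squat top 178 [0.5285 0.2336 0.083 ] [0.0805 0.086 ]
tall top 250 [0.5311 0.3027 0.1371] [0.1344 0.1401]
gold top 221 [ 0.5764 -0.2314  0.1015] [0.0989 0.1057]
```

>>> move_arm(deltas=[-0.04,0.0055,0.0015,0,0,-0.09,1,-0.09,0.0125,0.003,0,0,-0.2,1,-0.14,0.019,0.005,0,0,-0.315,1,-0.19,0.026,0.0065,0,0,-0.43,1,-0.24,0.033,0.008,0,0,-0.54,1,-0.29,0.04,0.01,0,0,-0.65,1,-0.34,0.047,0.0115,0,0,-0.76,1,-0.39,0.054,0.013,0,0,-0.875,1,-0.44,0.061,0.015,0,0,-0.985,1,-0.485,0.067,0.016,0,0,-1.085,1,-0.515,0.071,0.017,0,0,-1.155,1,-0.531,0.0735,0.018,0,0,-1.19,1])

```text
t: 30.35
tool_pos: [0.574, -0.2328, 0.1569]
orientation: [-0.68, -3.064, -0.001]
force: [-0.5, -0.3, -0.2]
opening: 0.0927
gripper_force: 0.0
```

>>> move_arm(deltas=[0,0,0,0,0,0,1,0,0,0,0,0,0,1,0,0,0,0,0,0,1])

```text
t: 30.72
tool_pos: [0.5753, -0.2303, 0.159]
orientation: [-0.68, -3.067, -0.001]
force: [0.6, 0.4, 0.5]
opening: 0.0932
gripper_force: 0.0
```

```bash
python3 -c "
from h import *
plan((.5758,-.2316,.0245,65,1))"
```

```text
t 30.73 pos [ 0.5753 -0.2303  0.159 ] yaw 65.0 open 0.0932 F [0.6 0.4 0.5]
-0.0011, -0.001, 0.1345, 0, -0.001, 0
```

>>> move_arm(deltas=[-0.001,-0.001,0.015,0,0,0,1,-0.001,-0.001,0.045,0,0,0,1,-0.001,-0.001,0.075,0,0,0,1,-0.001,-0.001,0.1,0,0,0,1,-0.001,-0.001,0.12,0,0,0,1,-0.001,-0.001,0.131,0,0,0,1,-0.001,-0.001,0.1345,0,0,0,1,-0.001,-0.001,0.1345,0,0,0,1], squeeze=15)

```text
t: 31.72
tool_pos: [0.5763, -0.2329, 0.0254]
orientation: [0.68, 3.066, -0.0]
force: [-0.2, -0.4, 0.8]
opening: 0.0931
gripper_force: 0.0
```

>>> move_arm(deltas=[0,0,0,0,0,0,0,0,0,0,0,0,0,0,0,0,0,0,0,0,0,0,0,0,0,0,0,0,0,0,0,0,0,0,0,0,0,0,0,0,0,0,0,0,0,0,0,0,0], squeeze=25)

```text
t: 32.6
tool_pos: [0.5758, -0.2327, 0.0248]
orientation: [-0.681, -3.067, -0.0]
force: [0.4, 0.2, 0.8]
opening: 0.0415
gripper_force: 25.0
```

```bash
python3 -c "
from h import *
plan((.5758,-.2316,.180,65,4),(.5356,.3725,.18,-3.2,12))"
```

```text
t 32.6 pos [ 0.5758 -0.2327  0.0248] yaw 65.0 open 0.0415 F [0.4 0.2 0.8]
0.0001, 0.0002, -0.0388, 0, -0, -0
0.0002, 0.0005, -0.0776, 0, -0, -0
0.0004, 0.0007, -0.1164, 0, -0, -0
0.0005, 0.001, -0.1552, 0, -0, -0
0.0248, 0.0452, -0.1552, 0, -0, 0.099
0.0491, 0.0894, -0.1552, 0, -0, 0.198
0.0735, 0.1335, -0.1552, 0, -0, 0.297
0.0978, 0.1777, -0.1552, 0, -0, 0.396
0.1221, 0.2219, -0.1552, -0, -0, 0.495
0.1465, 0.2661, -0.1552, -0, -0, 0.595
0.1708, 0.3103, -0.1552, -0, -0, 0.694
0.1951, 0.3545, -0.1552, -0, -0, 0.793
0.2195, 0.3987, -0.1552, -0, -0, 0.892
0.2438, 0.4429, -0.1552, -0, -0, 0.991
0.2681, 0.4871, -0.1552, -0, -0, 1.091
0.2925, 0.5313, -0.1552, -0, -0, 1.19
```

>>> move_arm(deltas=[0,0,-0.015,0,0,0,0,0,0,-0.055,0,0,0,0,0,0,-0.1,0,0,0,0,0,0,-0.14,0,0,0,0,0.01,0.018,-0.155,0,0,0.04,0,0.032,0.058,-0.155,0,0,0.13,0,0.057,0.103,-0.155,0,0,0.23,0,0.081,0.148,-0.155,0,0,0.33,0,0.106,0.193,-0.155,0,0,0.43,0,0.131,0.238,-0.155,0,0,0.53,0,0.156,0.283,-0.155,0,0,0.63,0,0.171,0.31,-0.155,0,0,0.694,0])

```text
t: 34.1
tool_pos: [0.5517, 0.123, 0.1811]
orientation: [1.684, 2.651, 0.002]
force: [-0.1, 0.0, -1.4]
opening: 0.0416
gripper_force: 25.0
```

```bash
python3 -c "
from h import *
plan((.5356,.3725,.18,-3.2,6))"
```

```text
t 34.1 pos [0.5517 0.123  0.1811] yaw 25.2 open 0.0416 F [-0.1  0.  -1.4]
0.0388, 0.0152, 0.0002, 0.001, -0, 0.082
0.0776, 0.0305, 0.0004, 0.001, -0, 0.165
0.1163, 0.0457, 0.0006, 0.001, -0, 0.247
0.1551, 0.061, 0.0008, 0.001, -0, 0.33
0.1939, 0.0762, 0.001, 0.001, -0, 0.412
0.2327, 0.0915, 0.0012, 0.001, -0, 0.495
```

>>> move_arm(deltas=[0.03,0.012,0,0,0,0.065,0,0.075,0.03,0,0,0,0.16,0,0.12,0.047,0,0,0,0.255,0,0.165,0.065,0,0,0,0.35,0,0.205,0.081,0,0,0,0.435,0,0.228,0.09,0,0,0,0.485,0,0.233,0.0915,0,0,0,0.495,0,0.233,0.0915,0,0,0,0.495,0,0.233,0.0915,0,0,0,0.495,0,0.233,0.0915,0,0,0,0.495,0])

```text
t: 35.35
tool_pos: [0.5359, 0.3693, 0.18]
orientation: [2.282, 2.158, 0.0]
force: [0.2, -0.3, -1.3]
opening: 0.0413
gripper_force: 25.0
```

```bash
python3 -c "
from h import *
plan((.5356,.3730,.0275,-3.2,1))"
```

```text
t 35.35 pos [0.5359 0.3693 0.18  ] yaw -3.2 open 0.0413 F [ 0.2 -0.3 -1.3]
0.0037, -0.0006, 0.1525, 0, 0, -0
```

>>> move_arm(deltas=[0.003,-0.0005,0.015,0,0,0,0,0.003,-0.0005,0.045,0,0,0,0,0.003,-0.0005,0.08,0,0,0,0,0.003,-0.0005,0.11,0,0,0,0,0.003,-0.0005,0.135,0,0,0,0,0.003,-0.0005,0.147,0,0,0,0,0.003,-0.0005,0.1485,0,0,0,0,0.003,-0.0005,0.15,0,0,0,0,0.003,-0.0005,0.1515,0,0,0,0,0.003,-0.0005,0.1525,0,0,0,0,0.003,-0.0005,0.1525,0,0,0,0])

```text
t: 36.72
tool_pos: [0.5354, 0.3734, 0.0276]
orientation: [2.282, 2.159, 0.001]
force: [0.7, 0.1, -1.4]
opening: 0.0412
gripper_force: 25.0
```

>>> move_arm(deltas=[0,0,0.001,0,0,0,0,0,0,0.001,0,0,0,0])

```text
t: 36.98
tool_pos: [0.5355, 0.3735, 0.0268]
orientation: [2.282, 2.159, 0.001]
force: [-0.2, -0.1, 1.6]
opening: 0.0414
gripper_force: 25.0
```

Contact is starting. Release, then rise.

>>> move_arm(deltas=[0,0,0.0005,0,0,0,0,0,0,0.0005,0,0,0,0.7,0,0,0.0005,0,0,0,0.9,0,0,0,0,0,0,1,0,0,0,0,0,0,1,0,0,-0.015,0,0,0,1,0,0,-0.05,0,0,0,1,0,0,-0.09,0,0,0,1,0,0,-0.13,0,0,0,1,0,0,-0.16,0,0,0,1,0,0,-0.16,0,0,0,1,0,0,-0.16,0,0,0,1])

```text
t: 38.48
tool_pos: [0.535, 0.3732, 0.1859]
orientation: [-2.282, -2.159, 0.001]
force: [-1.1, -0.5, -0.4]
opening: 0.0928
gripper_force: 0.0
```

>>> move_arm(deltas=[-0.04,0,-0.01,0,0,0,1,-0.09,0,-0.02,0,0,0,1,-0.14,0,-0.02,0,0,0,1,-0.19,0,-0.02,0,0,0,1,-0.24,0,-0.02,0,0,0,1,-0.29,0,-0.02,0,0,0,1,-0.34,0,-0.02,0,0,0,1,-0.38,0,-0.02,0,0,0,1,-0.4,0,-0.02,0,0,0,1,-0.4,0,-0.02,0,0,0,1])

```text
t: 39.72
tool_pos: [0.5121, -0.0272, 0.2046]
orientation: [-2.283, -2.155, 0.003]
force: [0.1, 0.7, 0.5]
opening: 0.093
gripper_force: 0.0
```

```bash
python3 -c "
from h import *
s=robot.read_state(); print(s['t'],s['tool_pos'],s['force'])
ims=[]
for n in('top','side'):
    im,P=cloud(n);x,y,z=P[...,0],P[...,1],P[...,2]
    ims.append(cv2.resize(im[150:300,100:260] if n=='top' else im[150:300,220:380],None,fx=2.5,fy=2.5,interpolation=cv2.INTER_CUBIC))
    for nm,c,h in(('white',(.524,.163),.127),('squat',(.528,.235),.085),('tall',(.532,.303),.138),('gold',(.536,.372),.105)):
        q=P[(abs(y-c[1])<.034)&(abs(x-c[0])<.035)&(abs(z-h)<.006)]
        if len(q)>5: print(nm,n,len(q),(q.min(0)/2+q.max(0)/2).round(4),np.percentile(q[:,2],[5,95]).round(4))
cv2.imwrite('pics/fin.png',np.hstack(ims)[...,::-1])
"
```

```text
39.725 [ 0.51213863 -0.02721128  0.20456807] [0.07277931 0.71095609 0.50057893]
white top 196 [0.5233 0.1624 0.1258] [0.1222 0.1284]
squat top 172 [0.5274 0.2335 0.0838] [0.0804 0.0869]
tall top 253 [0.531  0.3028 0.1366] [0.1347 0.14  ]
gold top 214 [0.5349 0.3734 0.1038] [0.1007 0.1069]
white side 148 [0.5232 0.1647 0.1258] [0.1218 0.1287]
squat side 138 [0.5273 0.2333 0.0845] [0.0799 0.0873]
tall side 215 [0.5324 0.3025 0.1372] [0.1332 0.1404]
gold side 199 [0.5341 0.3734 0.1048] [0.1007 0.1077]
```

View pics/fin.png

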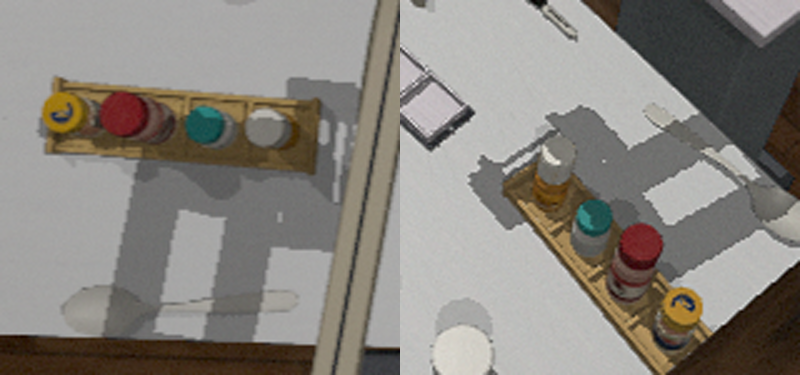

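All four jars stand upright and centred in their compartments: gold, tall, squat, white from left to right, the reverse of the original order. The arm is clear of them.

```bash
python3 -c "
from plant import robot
print(robot.close_job())"
```

```text
the job is handed in; nothing more can be done
None
```

The four jars stand upright in the wooden rack in reverse order (left to right: gold, tall, squat, white-cap), and the job was handed in at about 40 s; the first grasp on the white-cap jar closed on nothing because the gripper sits about 44 mm higher than reported, and it worked once I corrected for that.

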